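# Close up the counter-top parts cabinet

### The job

Close up the small steel parts cabinet on the counter by pushing with your fingertips, without gripping anything: first push both open drawers fully home, and only then push the hinged cover down until it is fully shut, so that its front lip hangs over the drawer fronts. Do not slam anything, and leave the things standing round the cabinet where they are.

Things in the scene. Friction and masses are not known exactly. Their poses are not given: they have to be found in the camera images.
- cabinet: Grey sheet-steel parts cabinet fixed to the counter, 170 deep (x) x 240 wide (y) x 105 mm high without its cover. Origin: centre of its underside, on the counter. Its front faces its own -x axis, towards the robot; it is turned by a yaw of up to about 0.3 rad. Two dark steel drawers side by side in front, a shallow tray on top under a hinged cover. The cabinet's rim is at z = 105 mm.
- drawer_left (a joint): Opening in m of the drawer on the cabinet's +y side: 0 = fully home, grows as it is pulled out along the cabinet's -x (starts 0.035 to 0.07). Runs with about 2 N of friction plus 6 N per m/s, stays where it is left, stops hard at 0.
- drawer_left_face (a point): Point in the middle of the width of the left drawer's outer front face, 59 mm above the counter; moves with the drawer. The front is flat, 114 wide and 88 mm high (from 9 to 97 mm above the counter), with a 9 mm deep, 50 mm wide finger ledge at 19 to 27 mm above the counter. Axes are those of the cabinet: -x points out of the face.
- drawer_right (a joint): Opening in m of the drawer on the cabinet's -y side; as drawer_left.
- drawer_right_face (a point): Same point on the right drawer's front; same sizes. With the drawers home both faces lie 85 mm in front of the cabinet's origin, 58 mm to either side of its middle.
- cover (a joint): Opening angle in rad of the grey steel cover: 0 = shut, flat on the cabinet; starts at 0.95 to 1.25, leaning up from the hinge along the cabinet's top rear (+x) edge, its outer (upper) face turned up and away from the robot. To shut it, push on the outer face. Its stiff hinge (0.55 Nm of friction) keeps it where it is left; about 2 to 5 N near its free edge moves it.
- cover_hinge (a point): Middle of the cover's hinge axis, which runs along the cabinet's y axis, at the level of the cabinet's rim (105 mm above the counter), 85 mm behind the cabinet's origin. Fixed to the cover: turns with it.
- cover_edge (a point): Point on the cover's outer face in the middle of its width, 25 mm in from its free edge, 158 mm from the hinge axis. Turns with the cover: its z axis points out of the outer face, its -x axis to the free edge. The cover is a plain plate 183 (hinge to free edge) x 250 x 5 mm, mass about 0.3 kg, with a 4 mm thick lip at the free edge that reaches 18 mm below the plate's underside.
- carton: Brown cardboard carton 70 x 55 x 80 mm standing loose on one of three spots beside the cabinet, its centre at least 185 mm from the cabinet's middle line; origin centre of its underside. Leave alone.
- oil_bottle: Round bottle with a white cap, diameter 56, height 130 mm, standing loose on one of three spots beside the cabinet, its centre at least 185 mm from the cabinet's middle line; origin centre of its underside. Leave alone.
- jar: Small clear jar, diameter 60, height 75 mm, standing loose on one of three spots beside the cabinet, its centre at least 185 mm from the cabinet's middle line; origin centre of its underside. Leave alone.

How it is judged:
On the way, in this order (a step that is already met when the one before it is completed fails the run):
1. both drawers fully home while the cover is still open (value of joint each of drawer_left, drawer_right below 0.005 m and value of joint cover above 0.6 rad), for 0.2 s.
2. the cover fully shut (value of joint each of drawer_left, drawer_right below 0.005 m and value of joint cover below 0.05 rad), for 0.2 s.
At the end, for the whole second after the job is handed in: Both drawers within 5 mm of home, the cover within 0.05 rad of flat shut, and the carton, bottle and jar standing within 20 mm of where they started (all of step 2 and distance of each of carton, oil_bottle, jar from where it was at the start of the episode below 0.02 m and angle between each of carton, oil_bottle, jar's own z axis and vertical below 0.2 rad); the robot touches nothing.
It fails at once if the cover is brought down while a drawer still stands open (value of joint cover below 0.5 rad and value of joint any of drawer_left, drawer_right above 0.015 m).
It fails at once if a drawer is slammed (over 0.5 m/s) (velocity of joint any of drawer_left, drawer_right below -0.5 m/s).
It fails at once if the cover is slammed (over 3 rad/s) (velocity of joint cover below -3 rad/s).
It fails at once if the carton, bottle or jar is lifted, carried, pushed away (over 20 mm) or knocked over (distance of any of carton, oil_bottle, jar from where it was at the start of the episode above 0.02 m or angle between any of carton, oil_bottle, jar's own z axis and vertical above 0.4 rad).
It also fails if it takes over 69 s, if anything falls off the work surface, if the arm or the gripper's body presses on something with over 40 N, if the wrist force passes 120 N, or if a joint passes its speed limit or range.

### The arm

A 6-joint arm with a two-finger parallel gripper is mounted at the origin on the work surface. World frame = base frame: x ahead of the robot, y to its left, z up, the work surface at z = 0. Lengths are in m, angles in rad, forces in N, time in s.
With the tool pointing down it reaches from about 0.375 to 0.75 m from the base axis. Payload 9 kg.
Tool frame: the origin (TCP) lies at the very end of the fingers, on their centre line; the grasp point (between the pads) lies manip.tcp_to_grasp behind it (manip.tcp_to_grasp is the distance from the TCP to the grasp point, in m); z points along the fingers, y is the line along which they close (so a half turn about z gives the same grasp; the last joint's range is limited). The gripper opens to 85 mm and grips with 20 to 120 N. Pads are 22 mm wide; open, the fingers measure 114 mm over their backs; the gripper's body (76 mm by 85 mm) begins 54 mm behind the grasp point. The pads swing forward as they close: fully open they stand 13 mm farther back than shut.
Start: joints at [0.935, 0.104, 0.097, 1.564, 0, 1.353], TCP at [0.243, 0.548, 0.2] pointing down, gripper open.
Joint ranges: [-2.99, 2.99], [-0.84, 1.86], [-1.1, 1.16], [-1.84, 2.11], [-1.51, 1.56], [-3.14, 3.14]. Speed limits (rad/s): [2.22, 2.22, 2.57, 3.14, 3.14, 3.14].

### API

Orientations are given as a rotation vector (axis times angle).
In Python, from cell import manip, cams gives the robot as it stands.
- The arm moves only by the tool drive_tool, never from a script. Its argument "increments" is a list of rows, each an object of numbers: "x", "y", "z": the shift along the tool's x, y, z in mm; "spin": the turn about the tool's z in degrees. A call has 1 to 20 rows; each row is the pose to reach, as a shift and turn from the pose commanded when the call began, along the tool's axes at that moment; what a row does not reach only later rows make up. A row lasts 1/10 s, in which the tool goes at most 50 mm and 8.59 degrees, less where a joint would pass 70% of its speed; a pose out of reach is approached as far as the arm can. A call with a gripper value outside its range is refused whole. "fingers" is the opening, from 0 (shut) to 1 (fully open), set as the call begins (left out, the last holds). The fingers move at their own pace and stop on an object; the grip force is fixed at half the most. Time passes only in rows, so rows that repeat a pose let the fingers close. It gives the time, the measured TCP pose, the force, the opening and the grip force at its end, in the units of the state.
- manip.observe(): the state, without advancing time (a new reading comes with each control period).
- cams.capture(name): name is "scene" or "top" or "wrist"; returns the picture (420x560x3 uint8, red, green, blue); there is no depth.
- cams.calibration(name): a dict with "camera_matrix" (3x3 intrinsics, pixels), "dist_coeffs" ([k1, k2, p1, p2, k3] as OpenCV has them; the pictures are not rectified), "rvec" (rotation vector, rad) and "tvec" (3), from world to camera coordinates, as OpenCV has them; the wrist camera has in their place "mount" (4x4, takes a point from camera to tool coordinates, whose origin is the TCP and whose axes are the flange's). Camera axes: x right, y down, z forward; pixel columns grow to the right and rows downward; lengths in m; the calibration is good to about 2 mm. A picture is of the moment at which its call begins: read the wrist's pose just before it. calibration takes no time and is no camera call.
- manip.job_done(): hands the job in; it is judged then, once.
The state is a dict: "time_s": time; "joint_pos": joint angles; "joint_velocities": joint speeds; "joint_torque": joint torques, N m; "tcp_pos": TCP position; "ee_rot": TCP orientation; "wrist_force": force on the tool from outside, world axes, zero at the start; "wrist_torque": the same for the moment, N m; "finger_gap": finger opening in m; "finger_force": force on a finger pad.
Only numpy, scipy, OpenCV 4.12 (cv2) and the standard library are available. Lean on these libraries where they do the work, as an engineer would, in place of code of your own. Each camera call takes 0.05 s, during which the arm holds its last target. There are 200 camera calls.

## Working session

There is one attempt and no reset: what is moved stays moved. The work goes in short steps, Python scripts to look and compute and a tool call to move; the robot and the scene stay as the last step left them, time stands still between calls to the robot, and variables do not carry over. Pictures are saved under pics/ and viewed, at most 10 in all, crops included, and the job is handed in when it is done.

Besides the shell and the picture viewer there is one more tool, called after "Call:" by a JSON object that holds its "api" and its "payload", one argument or row to a line. drive_tool: Moves the arm, as the interface text tells. Its arguments: {"type":"object","properties":{"increments":{"type":"array"},"fingers":{"type":"number"}},"required":["increments"]}

```bash
mkdir -p pics; python3 - <<'E'
from cell import manip,cams
import cv2
for n in("scene","top"):
    cv2.imwrite(f"pics/{n}0.png",cams.capture(n)[...,::-1])
    print(n,cams.calibration(n))
print(manip.observe(), manip.tcp_to_grasp)
E
```

```text
scene {'camera_matrix': array([[456.66972777,   0.        , 272.99040214],
       [  0.        , 456.66972777, 210.97626949],
       [  0.        ,   0.        ,   1.        ]]), 'dist_coeffs': array([0.01526661, 0.        , 0.        , 0.        , 0.        ]), 'rvec': array([2.22972085, 0.01735865, 0.01790869]), 'tvec': array([-0.58179189,  0.10518782,  1.00026809])}
top {'camera_matrix': array([[466.48612996,   0.        , 291.55197357],
       [  0.        , 466.48612996, 210.69249491],
       [  0.        ,   0.        ,   1.        ]]), 'dist_coeffs': array([-0.1025616,  0.       ,  0.       ,  0.       ,  0.       ]), 'rvec': array([ 2.16717651, -2.03494929,  0.23408391]), 'tvec': array([0.00233258, 0.60190825, 0.78663171])}
{'time_s': 0.1, 'joint_pos': array([ 9.35293329e-01,  1.04647925e-01,  9.65579850e-02,  1.56390278e+00,
       -6.62006889e-06,  1.35309682e+00]), 'joint_velocities': array([-7.15795768e-04, -1.82523693e-03,  1.04684555e-03,  5.99051641e-04,
       -9.18903567e-05, -6.07394517e-04]), 'joint_torque': array([ 6.91379581e-03, -5.58205891e+01,  5.04720819e+01,  1.30030987e-02,
       -2.26555258e-04, -1.31637029e-05]), 'tcp_pos': array([0.24324284, 0.54811785, 0.19900125]), 'ee_rot': array([-6.51419714e-01, -3.07281329e+00,  1.71489517e-03]), 'wrist_force': array([ 0.30545564,  0.3299669 , -0.51497005]), 'wrist_torque': array([-0.01695924, -0.03009396, -0.00309426]), 'finger_force': 0.0, 'finger_gap': 0.08529401198715852} 0.0187
```

View pics/scene0.png

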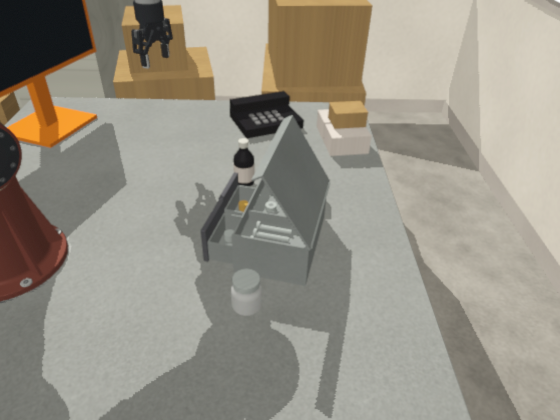

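View pics/top0.png

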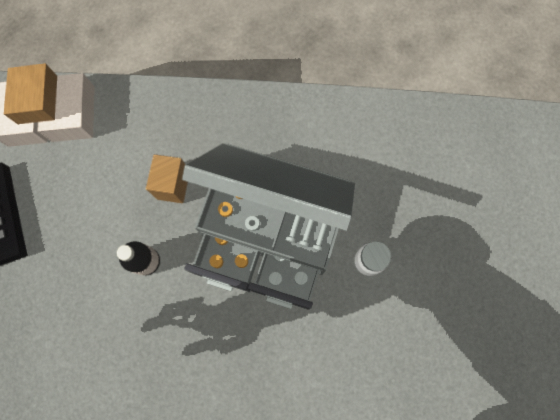

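Scene view: cabinet near (265,215), bottle (244,165), jar (246,292). Top view: cover from (185,165) to (352,215), drawer fronts from (188,268) to (310,303), carton (167,178), bottle (130,255), jar (373,258). I'll enlarge the top view to pick corners.

```bash
python3 - <<'E'
import cv2
a=cv2.imread("pics/top0.png")[135:325,140:400]
cv2.imwrite("pics/topc.png",cv2.resize(a,None,fx=3,fy=3,interpolation=cv2.INTER_CUBIC))
E
```

```text
(no output)
```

View pics/topc.png

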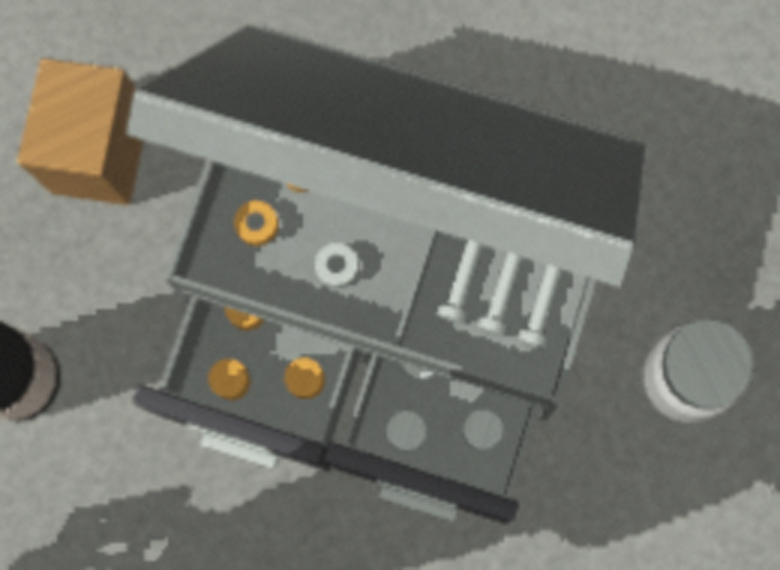

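```bash
cat > h.py <<'E'
import cv2,numpy as np
from cell import manip,cams
from scipy.optimize import least_squares
from scipy.spatial.transform import Rotation as R
def px2w(n,uv,z):
    c=cams.calibration(n);K=cv2.Rodrigues(c["rvec"])[0];o=-K.T@c["tvec"]
    p=cv2.undistortPoints(np.array(uv,float).reshape(-1,1,2),c["camera_matrix"],c["dist_coeffs"])[:,0]
    d=np.c_[p,np.ones(len(p))]@K
    return o+d*((z-o[2])/d[:,2])[:,None]
def proj(n,P):
    c=cams.calibration(n)
    return cv2.projectPoints(np.array(P,float),c["rvec"],c["tvec"],c["camera_matrix"],c["dist_coeffs"])[0][:,0]
E
python3 - <<'E'
from h import *
f=lambda L:np.array(L)/3.+[140,135]
print("rim",px2w("top",f([(172,283),(552,408)]),.105))
print("fronts",px2w("top",f([(138,400),(322,467),(330,465),(510,521)]),.097))
# fit: cx,cy,yaw,dl,dr,cov
uv=f([(172,283),(552,408),(138,400),(322,467),(330,465),(510,521),(137,92),(633,240),(250,27),(643,147)])
def model(q):
    cx,cy,yaw,dl,dr,a=q
    L=[(-.085,.12,.105),(-.085,-.12,.105),(-.085-dl,.115,.097),(-.085-dl,.001,.097),(-.085-dr,-.001,.097),(-.085-dr,-.115,.097)]
    for s in(1,-1):L.append((.085-.183*np.cos(a)+.005*np.sin(a),s*.125,.105+.183*np.sin(a)+.005*np.cos(a)))
    for s in(1,-1):L.append((.085+.005*np.sin(a),s*.125,.105+.005*np.cos(a)))
    L=np.array(L);c,s=np.cos(yaw),np.sin(yaw)
    return L@np.array([[c,s,0],[-s,c,0],[0,0,1]])+[cx,cy,0]
r=least_squares(lambda q:(proj("top",model(q))-uv).ravel(),[.55,0,-.25,.05,.05,1.1],loss="soft_l1")
print(r.x.round(4));print(((proj("top",model(r.x))-uv)).round(1).tolist());print(model(r.x).round(3))
print("carton",px2w("top",f([(75,110)]),.08),"bottle",px2w("top",[(125,252)],.13),"jar",px2w("top",f([(708,363)]),.075))
a=cv2.imread("pics/scene0.png")
for p in proj("scene",model(r.x)): cv2.circle(a,tuple(int(v*4) for v in p),6,(0,0,255),1,shift=2)
cv2.imwrite("pics/sc1.png",cv2.resize(a[90:330,150:390],None,fx=2.4,fy=2.4))
E
```

```text
rim [[ 0.54849096  0.20128379  0.105     ]
 [ 0.49042794 -0.02190044  0.105     ]]
fronts [[ 0.48036253  0.21556746  0.097     ]
 [ 0.44944456  0.10646793  0.097     ]
 [ 0.4508706   0.10201184  0.097     ]
 [ 0.42598391 -0.00189805  0.097     ]]
[ 0.5985  0.0712 -0.2364  0.0654  0.0657  0.9726]
[[-4.0, 2.3], [2.1, 1.7], [-1.6, 0.5], [-0.4, -1.9], [-2.0, -0.7], [2.0, 0.6], [-0.1, -0.1], [0.9, 0.3], [-0.3, -3.9], [1.9, -4.8]]
[[ 0.544  0.208  0.105]
 [ 0.488 -0.026  0.105]
 [ 0.479  0.218  0.097]
 [ 0.453  0.107  0.097]
 [ 0.452  0.106  0.097]
 [ 0.425 -0.005  0.097]
 [ 0.614  0.196  0.259]
 [ 0.556 -0.047  0.259]
 [ 0.714  0.172  0.108]
 [ 0.656 -0.071  0.108]]
carton [[0.65687958 0.27862735 0.08      ]] bottle [[0.49753372 0.31460621 0.13      ]] jar [[ 0.52567458 -0.11550696  0.075     ]]
```

View pics/sc1.png

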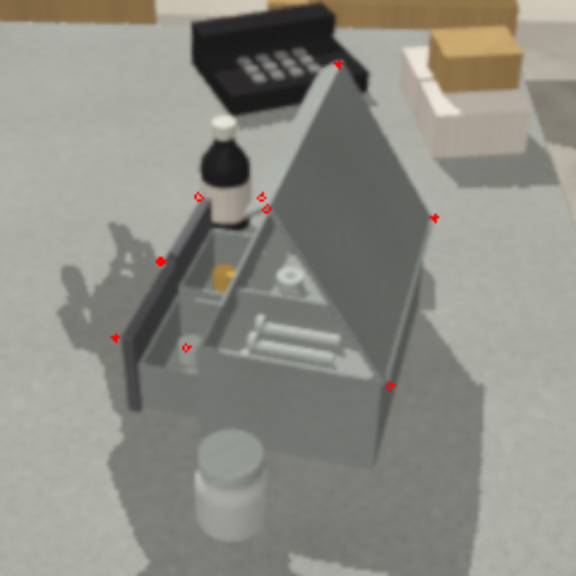

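The fit gives cabinet yaw of about −0.236, drawers about 65 mm open and the cover near 0.97. The overlay is good to about 8 mm, which is enough since contact will settle the rest. Next I'll work out the approach with the open fingers' line along the cabinet's x axis, so a finger back pushes and the gripper body stays clear of the cover.

```bash
cat >> h.py <<'E'
Q=[.5985,.0712,-.2364]
def c2w(x,y,z):
    c,s=np.cos(Q[2]),np.sin(Q[2]);return np.array([Q[0]+c*x-s*y,Q[1]+s*x+c*y,z])
def inc(P):  # world points -> tool mm shifts from measured pose
    o=manip.observe();T=R.from_rotvec(o["ee_rot"]).as_matrix()
    return ((np.array(P)-o["tcp_pos"])@T*1000).round(0).tolist()
def spin(yaw): # spin so tool y lies along the yaw direction (mod 180)
    T=R.from_rotvec(manip.observe()["ee_rot"]).as_matrix();d=T.T@[np.cos(yaw),np.sin(yaw),0]
    return (np.degrees(np.arctan2(-d[0],d[1]))+90)%180-90
E
python3 - <<'E'
from h import *
print(R.from_rotvec(manip.observe()["ee_rot"]).as_matrix().round(3))
print(spin(Q[2]),c2w(-.25,0,.2),inc([c2w(-.245,0,.2),c2w(-.245,0,.05)]))
E
```

```text
[[-0.914  0.406 -0.001]
 [ 0.406  0.914 -0.001]
 [ 0.    -0.001 -1.   ]]
79.60636014208256 [0.35545315 0.12975107 0.2       ] [[-277.0, -336.0, -1.0], [-277.0, -336.0, 149.0]]
```

Call:
{"api": "drive_tool", "payload": {
  "increments": [
    {"x": -28,"y": -34,"z": 0,"spin": 8},
    {"x": -55,"y": -67,"z": 0,"spin": 16},
    {"x": -83,"y": -101,"z": 0,"spin": 24},
    {"x": -111,"y": -134,"z": 0,"spin": 32},
    {"x": -139,"y": -168,"z": 0,"spin": 40},
    {"x": -166,"y": -202,"z": 0,"spin": 48},
    {"x": -194,"y": -235,"z": 0,"spin": 56},
    {"x": -222,"y": -269,"z": 0,"spin": 64},
    {"x": -250,"y": -302,"z": 0,"spin": 72},
    {"x": -277,"y": -336,"z": 0,"spin": 79.6},
    {"x": -277,"y": -336,"z": 0,"spin": 79.6},
    {"x": -277,"y": -336,"z": 0,"spin": 79.6},
    {"x": -277,"y": -336,"z": 40,"spin": 79.6},
    {"x": -277,"y": -336,"z": 80,"spin": 79.6},
    {"x": -277,"y": -336,"z": 120,"spin": 79.6},
    {"x": -277,"y": -336,"z": 145,"spin": 79.6},
    {"x": -277,"y": -336,"z": 145,"spin": 79.6},
    {"x": -277,"y": -336,"z": 145,"spin": 79.6}
  ],
  "fingers": 1
}}

```text
time_s: 1.9
tcp_pos: [0.36, 0.1299, 0.0554]
ee_rot: [-2.465, -1.947, -0.0]
wrist_force: [-0.2, -0.6, 0.4]
finger_gap: 0.0855
finger_force: 0.0
```

```bash
python3 - <<'E'
from h import *
o=manip.observe();print(o["tcp_pos"],o["wrist_force"],spin(Q[2]),R.from_rotvec(o["ee_rot"]).as_matrix().round(2).tolist())
print(o["joint_pos"].round(2), inc([c2w(-.205,0,.055),c2w(-.142,0,.055),c2w(-.142,0.02,.055)]))
t=cams.capture("top")[...,::-1];s=cams.capture("scene")[...,::-1]
a=np.hstack([cv2.resize(t[140:380,130:420],(480,397)),cv2.resize(s[90:330,150:390],(320,397))[:, :]])
cv2.imwrite("pics/a1.png",a[:,:800])
E
```

```text
[0.35997262 0.1299035  0.05537401] [-0.22098246 -0.62849319  0.43327057] 0.15689820945382849 [[0.23, 0.97, -0.0], [0.97, -0.23, 0.0], [0.0, -0.0, -1.0]]
[ 0.   -0.6  -0.77  1.41  0.    1.81] [[-1.0, 41.0, 0.0], [-1.0, 104.0, 0.0], [19.0, 104.0, 0.0]]
```

View pics/a1.png

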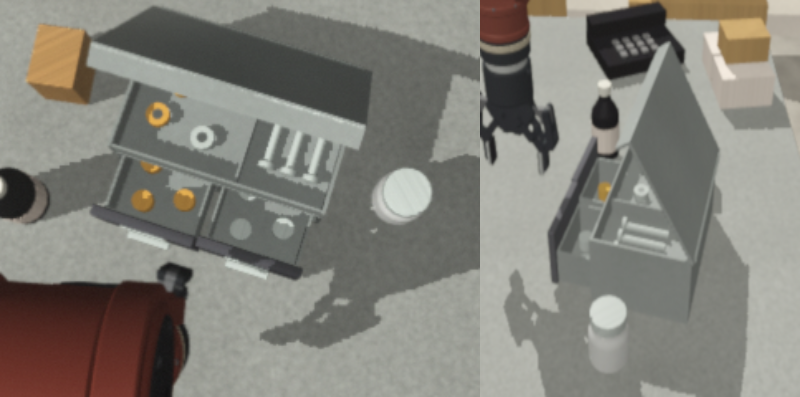

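The picture shows the leading finger at (178,275), a few mm to the left of the drawer split at (197,243). I'll shift −6 mm in tool x and push both drawers at about 0.1 m/s.

Call:
{"api": "drive_tool", "payload": {
  "increments": [
    {"x": -6,"y": 10,"z": 0,"spin": 0},
    {"x": -6,"y": 20,"z": 0,"spin": 0},
    {"x": -6,"y": 28,"z": 0,"spin": 0},
    {"x": -6,"y": 36,"z": 0,"spin": 0},
    {"x": -6,"y": 44,"z": 0,"spin": 0},
    {"x": -6,"y": 52,"z": 0,"spin": 0},
    {"x": -6,"y": 60,"z": 0,"spin": 0},
    {"x": -6,"y": 68,"z": 0,"spin": 0},
    {"x": -6,"y": 76,"z": 0,"spin": 0},
    {"x": -6,"y": 82,"z": 0,"spin": 0},
    {"x": -6,"y": 87,"z": 0,"spin": 0},
    {"x": -6,"y": 87,"z": 0,"spin": 0}
  ]
}}

```text
time_s: 3.2
tcp_pos: [0.4439, 0.1026, 0.0547]
ee_rot: [2.468, 1.944, 0.0]
wrist_force: [-0.5, 1.3, -0.5]
finger_gap: 0.0851
finger_force: 0.0
```

```bash
python3 - <<'E'
from h import *
t=cams.capture("top")[...,::-1];s=cams.capture("scene")[...,::-1]
a=np.hstack([cv2.resize(t[140:380,130:420],(480,397)),cv2.resize(s[90:330,150:390],(320,397))[:, :]])
cv2.imwrite("pics/a2.png",a[:,:800]);print(inc([c2w(-.142,0,.055)]),manip.observe()["wrist_force"])
E
```

```text
[[6.0, 16.0, -0.0]] [ 0.64770945 -0.26588505  0.24599811]
```

View pics/a2.png

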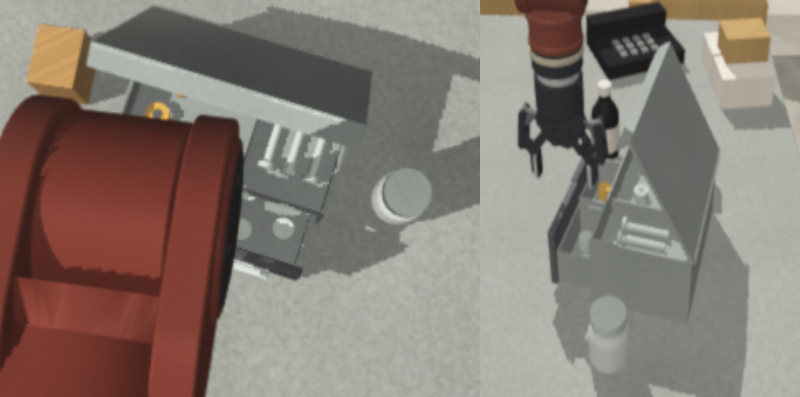

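```bash
python3 - <<'E'
from h import *
s=cams.capture("scene")[...,::-1]
cv2.imwrite("pics/a3.png",cv2.resize(s[130:280,170:340],None,fx=4,fy=4,interpolation=cv2.INTER_CUBIC))
o=manip.observe();T=R.from_rotvec(o["ee_rot"]).as_matrix()
for d in(.0,.0425,.057): print(d,proj("scene",[o["tcp_pos"]+T@[0,d,-.013]])-[170,130])
E
```

```text
0.0 [[43.11470529 79.7242509 ]]
0.0425 [[60.87744446 82.75012063]]
0.057 [[66.99577575 83.79247224]]
```

View pics/a3.png

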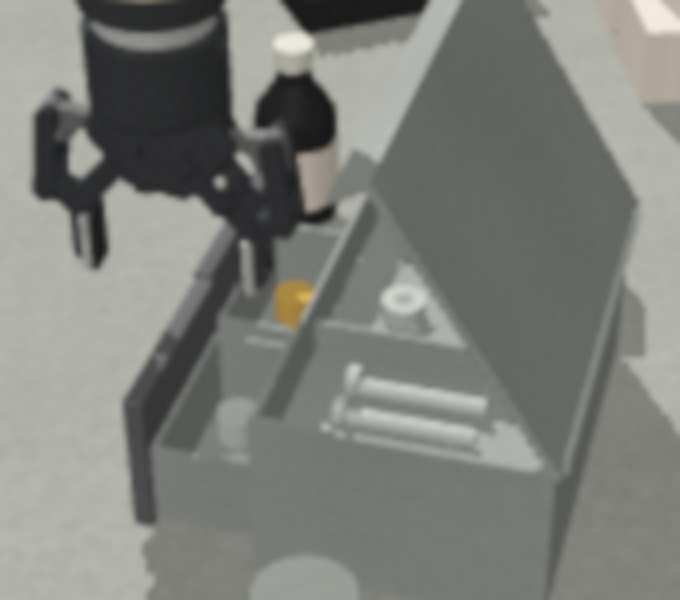

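```bash
python3 - <<'E'
from h import *
o=manip.observe();T=R.from_rotvec(o["ee_rot"]).as_matrix();print(o["tcp_pos"],o["finger_gap"])
for uv in[(170+257/4,130+290/4),(170+92/4,130+265/4)]:
    r=least_squares(lambda q:(proj("scene",[o["tcp_pos"]+T@[0,q[0],-q[1]]])[0]-uv),[0,.01]);print("d,up",r.x)
uv=lambda x,y:(170+x/4,130+y/4)
P=[("drawer near top corner",(130,400),.097),("near bottom",(145,522),.009),("split",(187,312),.097),("far top",(240,230),.097),("rim near front",(252,415),.105),("hinge near",(550,475),.105)]
for n,p,z in P: print(n,px2w("scene",[uv(*p)],z).round(3))
for n in("scene","top"):
    c=cams.calibration(n);print(n,-cv2.Rodrigues(c["rvec"])[0].T@c["tvec"])
w=cams.capture("wrist")[...,::-1];cv2.imwrite("pics/w1.png",w);print(cams.calibration("wrist"))
E
```

```text
[0.44321098 0.10282522 0.05464432] 0.08542781855925186
d,up [0.05154982 0.04378049]
d,up [-0.04613831  0.04208142]
drawer near top corner [[ 0.435 -0.004  0.097]]
near bottom [[ 0.436 -0.003  0.009]]
split [[0.456 0.071 0.097]]
far top [[0.479 0.151 0.097]]
rim near front [[ 0.499 -0.023  0.105]]
hinge near [[ 0.648 -0.064  0.105]]
scene [ 0.57289022 -0.72281662  0.70669332]
top [0.41109507 0.03246562 0.90057495]
{'camera_matrix': array([[354.58945119,   0.        , 277.86412782],
       [  0.        , 354.58945119, 209.86819892],
       [  0.        ,   0.        ,   1.        ]]), 'dist_coeffs': array([-0.07020359,  0.        ,  0.        ,  0.        ,  0.        ]), 'mount': array([[-6.02152063e-04, -9.63683289e-01, -2.67047106e-01,
         6.83795491e-02],
       [ 9.99999469e-01, -3.57007732e-04, -9.66531192e-04,
        -1.10632946e-04],
       [ 8.36092076e-04, -2.67047546e-01,  9.63682992e-01,
        -1.73134087e-01],
       [ 0.00000000e+00,  0.00000000e+00,  0.00000000e+00,
         1.00000000e+00]])}
```

View pics/w1.png

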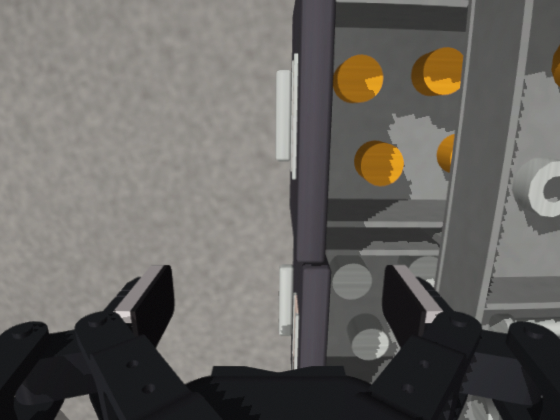

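```bash
python3 - <<'E'
from h import *
c=cams.calibration("wrist");M=np.linalg.inv(c["mount"])
def pw(P): # tool coords
    return cv2.projectPoints((np.c_[np.array(P),np.ones(len(P))]@M.T)[:,:3],np.zeros(3),np.zeros(3),c["camera_matrix"],c["dist_coeffs"])[0][:,0].round(0).tolist()
for h in(0,.013,.03,.045,.06): print(h,pw([(.011,.0427,-h),(-.011,.0427,-h),(.011,.053,-h)]))
o=manip.observe();T=R.from_rotvec(o["ee_rot"]).as_matrix()
# split & left ledge in wrist picture -> world at z
for n,uv,z in[("split outer top",(302,262),.097),("left front top outer edge row50",(303,50),.097),("ledge L end up",(283,70),.027),("ledge L end dn",(283,160),.027)]:
    p=cv2.undistortPoints(np.array([[uv]],float),c["camera_matrix"],c["dist_coeffs"])[0,0]
    A=c["mount"];d=T@A[:3,:3]@[*p,1];q=o["tcp_pos"]+T@A[:3,3];w=q+d*(z-q[2])/d[2];print(n,w.round(3))
E
```

```text
Traceback (most recent call last):
cv2.error: OpenCV(4.12.0) /io/opencv/modules/calib3d/src/calibration_base.cpp:1490: error: (-215:Assertion failed) npoints >= 0 && (depth == CV_32F || depth == CV_64F) in function 'projectPoints'
```

```bash
python3 - <<'E'
from h import *
c=cams.calibration("wrist");M=np.linalg.inv(c["mount"])
def pw(P): # tool coords
    X=np.ascontiguousarray((np.c_[np.array(P),np.ones(len(P))]@M.T)[:,:3])
    return cv2.projectPoints(X,np.zeros(3),np.zeros(3),c["camera_matrix"],c["dist_coeffs"])[0][:,0].round(0).tolist()
for h in(0,.013,.03,.045,.06): print(h,pw([(.011,.0427,-h),(-.011,.0427,-h),(.011,.053,-h)]))
o=manip.observe();T=R.from_rotvec(o["ee_rot"]).as_matrix()
for n,uv,z in[("split outer top",(302,262),.097),("left front top outer edge row50",(303,50),.097),("ledge L end up",(283,70),.027),("ledge L end dn",(283,160),.027)]:
    p=cv2.undistortPoints(np.array([[uv]],float),c["camera_matrix"],c["dist_coeffs"])[0,0]
    A=c["mount"];d=T@A[:3,:3]@[*p,1];q=o["tcp_pos"]+T@A[:3,3];w=q+d*(z-q[2])/d[2];print(n,w.round(3))
E
```

```text
0 [[361.0, 227.0], [359.0, 267.0], [381.0, 227.0]]
0.013 [[367.0, 236.0], [364.0, 278.0], [388.0, 236.0]]
0.03 [[377.0, 249.0], [373.0, 294.0], [400.0, 249.0]]
0.045 [[387.0, 263.0], [382.0, 312.0], [412.0, 263.0]]
0.06 [[399.0, 281.0], [393.0, 334.0], [427.0, 280.0]]
split outer top [0.455 0.111 0.097]
left front top outer edge row50 [0.472 0.188 0.097]
ledge L end up [0.467 0.19  0.027]
ledge L end dn [0.456 0.143 0.027]
```

The wrist view shows the front finger hovering over the drawers. With the fingers open the tips sit about 45 mm above the TCP, so they passed over the fronts and moved nothing. I'll back off, go 27 mm lower and push again.

Call:
{"api": "drive_tool", "payload": {
  "increments": [
    {"x": 2,"y": -30,"z": 0,"spin": 0},
    {"x": 2,"y": -60,"z": 0,"spin": 0},
    {"x": 2,"y": -80,"z": 0,"spin": 0},
    {"x": 2,"y": -80,"z": 0,"spin": 0},
    {"x": 2,"y": -80,"z": 27,"spin": 0},
    {"x": 2,"y": -80,"z": 27,"spin": 0},
    {"x": 2,"y": -70,"z": 27,"spin": 0},
    {"x": 2,"y": -60,"z": 27,"spin": 0},
    {"x": 2,"y": -52,"z": 27,"spin": 0},
    {"x": 2,"y": -44,"z": 27,"spin": 0},
    {"x": 2,"y": -36,"z": 27,"spin": 0},
    {"x": 2,"y": -28,"z": 27,"spin": 0},
    {"x": 2,"y": -20,"z": 27,"spin": 0},
    {"x": 2,"y": -12,"z": 27,"spin": 0},
    {"x": 2,"y": -4,"z": 27,"spin": 0},
    {"x": 2,"y": 2,"z": 27,"spin": 0},
    {"x": 2,"y": 7,"z": 27,"spin": 0},
    {"x": 2,"y": 10,"z": 27,"spin": 0}
  ]
}}

```text
time_s: 5.2
tcp_pos: [0.4538, 0.1021, 0.0276]
ee_rot: [-2.468, -1.944, 0.001]
wrist_force: [-4.8, -0.2, 2.5]
finger_gap: 0.0852
finger_force: 2.2
```

```bash
python3 - <<'E'
from h import *
w=cams.capture("wrist")[...,::-1];s=cams.capture("scene")[...,::-1]
a=np.hstack([cv2.resize(w,(440,330)),cv2.resize(s[130:280,185:345],(352,330),interpolation=cv2.INTER_CUBIC)])
cv2.imwrite("pics/a4.png",a);o=manip.observe();print(inc([c2w(-.137,0,.03)]),o["wrist_force"],o["tcp_pos"])
E
```

```text
[[4.0, 11.0, -2.0]] [0.03634562 0.14547441 0.40916042] [0.45412519 0.10227375 0.02763568]
```

View pics/a4.png

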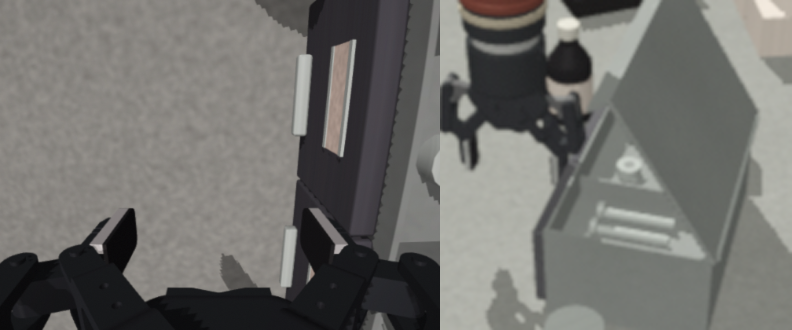

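Both drawers have moved in together and are now close to home. I'll continue slowly and watch the force for the stop.

Call:
{"api": "drive_tool", "payload": {
  "increments": [
    {"x": 0,"y": 3,"z": 0,"spin": 0},
    {"x": 0,"y": 6,"z": 0,"spin": 0},
    {"x": 0,"y": 8,"z": 0,"spin": 0},
    {"x": 0,"y": 9,"z": 0,"spin": 0}
  ]
}}

```text
time_s: 5.7
tcp_pos: [0.4551, 0.102, 0.028]
ee_rot: [-2.458, -1.94, 0.015]
wrist_force: [-55.0, 7.4, 42.2]
finger_gap: 0.0855
finger_force: 28.4
```

Call:
{"api": "drive_tool", "payload": {
  "increments": [
    {"x": 0,"y": 1,"z": 0,"spin": 0},
    {"x": 0,"y": 2,"z": 0,"spin": 0},
    {"x": 0,"y": 3,"z": 0,"spin": 0}
  ]
}}

```text
time_s: 6.0
tcp_pos: [0.455, 0.102, 0.0282]
ee_rot: [-2.454, -1.938, 0.021]
wrist_force: [-75.6, 9.7, 56.9]
finger_gap: 0.085
finger_force: 38.7
```

Call:
{"api": "drive_tool", "payload": {
  "increments": [
    {"x": 0,"y": -12,"z": 0,"spin": 0},
    {"x": 0,"y": -30,"z": 0,"spin": 0},
    {"x": 0,"y": -50,"z": 0,"spin": 0},
    {"x": 0,"y": -50,"z": 0,"spin": 0},
    {"x": 0,"y": -50,"z": -60,"spin": 0},
    {"x": 0,"y": -50,"z": -110,"spin": 0},
    {"x": 0,"y": -50,"z": -150,"spin": 0},
    {"x": 0,"y": -50,"z": -150,"spin": 0}
  ]
}}

```text
time_s: 6.8
tcp_pos: [0.421, 0.111, 0.1849]
ee_rot: [2.462, 1.94, 0.014]
wrist_force: [0.3, -0.6, -0.5]
finger_gap: 0.0854
finger_force: 0.0
```

```bash
python3 - <<'E'
from h import *
o=manip.observe();np.savez("pics/w2.npz",p=o["tcp_pos"],r=o["ee_rot"]);print(o["tcp_pos"],o["wrist_force"],spin(Q[2]))
w=cams.capture("wrist")[...,::-1];t=cams.capture("top")[...,::-1];s=cams.capture("scene")[...,::-1]
for n,i in(("w2",w),("t2",t),("s2",s)):cv2.imwrite(f"pics/{n}raw.png",i)
a=np.vstack([np.hstack([cv2.resize(w[40:340,200:],(396,330)),cv2.resize(s[130:280,175:355],(396,330),interpolation=cv2.INTER_CUBIC)]),np.zeros((0,792,3),np.uint8)])
b=cv2.resize(t[140:325,130:400],(394,270),interpolation=cv2.INTER_CUBIC)
b=np.hstack([b,np.zeros((270,398,3),np.uint8)])
cv2.imwrite("pics/a5.png",np.vstack([a,b]))
E
```

```text
[0.42096044 0.11101525 0.18494029] [ 0.32798667 -0.64515201 -0.53927853] 0.010212486137831434
```

View pics/a5.png

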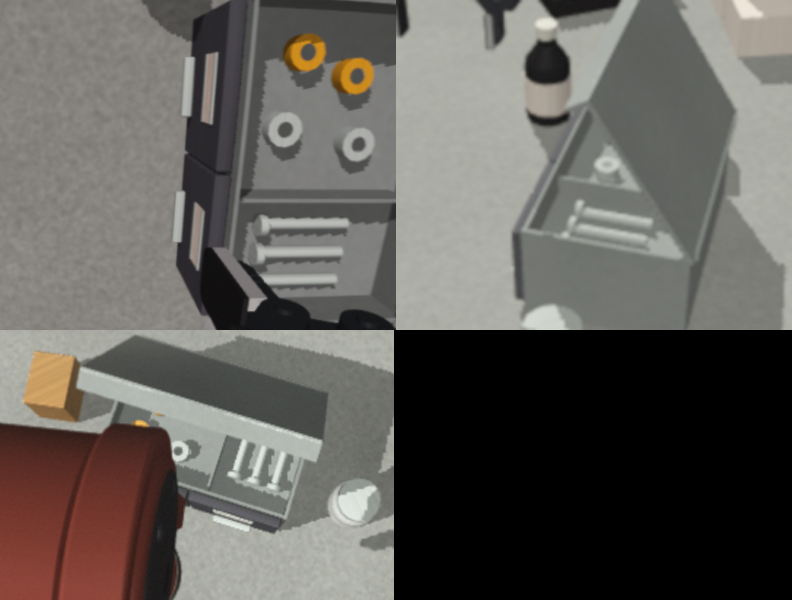

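Both drawers look flush in the wrist crop (fronts at (200,90) and (200,230)) and in the scene crop. I'll check that numerically with intensity profiles across the front.

```bash
python3 - <<'E'
from h import *
import scipy.ndimage as nd
d=np.load("pics/w2.npz");T=R.from_rotvec(d["r"]).as_matrix();c=cams.calibration("wrist");M=np.linalg.inv(c["mount"])
im=cv2.imread("pics/w2raw.png",0).astype(float)
xs=np.arange(-.10,-.058,.002)
for y in(.09,.06,.03,.01,-.01,-.03):
    P=np.array([c2w(x,y,.097) for x in xs]);X=np.ascontiguousarray((np.c_[(P-d["p"])@T,np.ones(len(P))]@M.T)[:,:3])
    u=cv2.projectPoints(X,np.zeros(3),np.zeros(3),c["camera_matrix"],c["dist_coeffs"])[0][:,0]
    print(y,nd.map_coordinates(im,[u[:,1],u[:,0]],order=1).astype(int))
print((xs*1000).astype(int))
E
```

```text
0.09 [ 41  40  41  40  42  62  70  70  67  65  56  77  78 117 112  79  79  77
  76  77  77]
0.06 [141 136 101  40  43  64  68  68  65  61  53  77  83 123 108  78  77  77
  82 122 125]
0.03 [ 40  40  40  39  44  65  66  66  61  59  53  77  87 126 101  77  77  77
  83 112  91]
0.01 [ 33  36  38  39  45  65  65  65  61  58  60  79  87 122  96  76  75  75
  94 118 124]
-0.01 [ 41  41  41  41  49  68  69  70  66  64  65  77  92 125  75  45  44  51
  79  91  90]
-0.03 [135 146  55  42  51  68  69  69  66  61  65  79  95 122  89  78  77  78
  77  75  66]
[-100  -98  -96  -94  -92  -90  -88  -86  -83  -81  -79  -77  -75  -73
  -71  -69  -67  -65  -63  -61  -59]
```

The fronts are aligned with each other and sit directly against the rim, so both drawers are home. The cabinet is about 6 mm nearer than my fit. Next I'll rise, turn −90° and shut the fingers.

Call:
{"api": "drive_tool", "payload": {
  "increments": [
    {"x": 0,"y": 0,"z": -25,"spin": -8},
    {"x": 0,"y": 0,"z": -50,"spin": -16},
    {"x": 0,"y": 0,"z": -75,"spin": -24},
    {"x": 0,"y": 0,"z": -100,"spin": -32},
    {"x": 0,"y": 0,"z": -125,"spin": -40},
    {"x": 0,"y": 0,"z": -150,"spin": -48},
    {"x": 0,"y": 0,"z": -175,"spin": -56},
    {"x": 0,"y": 0,"z": -175,"spin": -64},
    {"x": 0,"y": 0,"z": -175,"spin": -72},
    {"x": 0,"y": 0,"z": -175,"spin": -80},
    {"x": 0,"y": 0,"z": -175,"spin": -88},
    {"x": 0,"y": 0,"z": -175,"spin": -90},
    {"x": 0,"y": 0,"z": -175,"spin": -90},
    {"x": 0,"y": 0,"z": -175,"spin": -90}
  ],
  "fingers": 0
}}

```text
time_s: 8.35
tcp_pos: [0.4167, 0.1112, 0.3516]
ee_rot: [-0.372, -3.118, 0.0]
wrist_force: [-0.2, -1.0, -0.2]
finger_gap: 0.0
finger_force: 0.0
```

```bash
sed -i 's/^Q=.*/Q=[.5927,.0726,-.2364]/' h.py; python3 - <<'E'
from h import *
o=manip.observe();print(o["tcp_pos"],o["finger_gap"],o["joint_pos"].round(2),spin(Q[2]+np.pi/2))
w=cams.capture("wrist")[...,::-1];cv2.imwrite("pics/w3raw.png",w)
c=cams.calibration("wrist");M=np.linalg.inv(c["mount"])
X=np.array([M[:3,:3]@[0,0,-h]+M[:3,3] for h in(0,.013,.03,.045)])
print(cv2.projectPoints(X,np.zeros(3),np.zeros(3),c["camera_matrix"],c["dist_coeffs"])[0][:,0].round())
g=cv2.cvtColor(w,cv2.COLOR_BGR2GRAY)
for col in(262,270,278,286,294): print(col,g[170:340:5,col])
a=1.02
print(inc([c2w(.03,0,.36),c2w(.03,0,.26)]))
E
```

```text
[0.41669152 0.11120745 0.35162459] 4.187088778982119e-05 [-0.04 -0.3   0.    1.87  0.    0.19] -0.07325704751600881
[[277. 247.]
 [277. 256.]
 [276. 272.]
 [276. 288.]]
262 [153 145 153 147 151 151 151 148 149 152 153  51  51  52  51  79  72 123
 121 124 126 128 127 128 122  25  25  25  25  25  25  23  28  27]
270 [148 148 147 149 146 150 151 145 154 152 148  51  51  52  52  80  74 127
 127 128 126 128 127 127 135 147  29  25  26  19  17  16  16  16]
278 [143 151 145 147 151 148 154 151 145 145 149  51  51  52  51  80  75  21
  20  21  21  22  21  21  23  25  24  25  24  24  25  24  24  23]
286 [146 144 143 144 150 147 146 150 150 151 148  52  49  50  49  77  66 128
 128 127 127 128 127 127  83  78  28  24  21  17  18  19  21  21]
294 [149 152 147 146 150 146 152 146 151 146 149  54  49  50  50  79  68 123
 118 124 125 127 127 126 120  18  25  26  26  26  23  16  17  18]
[[-210.0, 4.0, -8.0], [-210.0, 4.0, 92.0]]
```

The shut tips measure about 33 mm above the TCP, and the cover sits near 1.02 rad. I'll move over behind the cover, high first, then down.

Call:
{"api": "drive_tool", "payload": {
  "increments": [
    {"x": -40,"y": 4,"z": -8,"spin": 0},
    {"x": -80,"y": 4,"z": -8,"spin": 0},
    {"x": -120,"y": 4,"z": -8,"spin": 0},
    {"x": -160,"y": 4,"z": -8,"spin": 0},
    {"x": -200,"y": 4,"z": -8,"spin": 0},
    {"x": -230,"y": 4,"z": -8,"spin": 0},
    {"x": -230,"y": 4,"z": -8,"spin": 0},
    {"x": -230,"y": 4,"z": 20,"spin": 0},
    {"x": -230,"y": 4,"z": 50,"spin": 0},
    {"x": -230,"y": 4,"z": 80,"spin": 0},
    {"x": -230,"y": 4,"z": 100,"spin": 0},
    {"x": -230,"y": 4,"z": 100,"spin": 0},
    {"x": -230,"y": 4,"z": 100,"spin": 0}
  ]
}}

```text
time_s: 9.7
tcp_pos: [0.6408, 0.0615, 0.2535]
ee_rot: [0.371, 3.119, 0.0]
wrist_force: [-0.3, 0.5, -0.3]
finger_gap: 0.0003
finger_force: 0.0
```

```bash
python3 - <<'E'
from h import *
o=manip.observe();print(o["tcp_pos"],o["wrist_force"])
P=[]
for a in np.r_[1.12,np.arange(1.02,-.01,-.06)]: P.append(c2w(.085-.155*np.cos(a)+.005*np.sin(a)+.011,0,.105+.155*np.sin(a)+.005*np.cos(a)-.033))
for r in inc(P): print(r)
E
```

```text
[0.64084617 0.06145312 0.25346447] [-0.33156236  0.47193538 -0.33823227]
[16.0, -0.0, 40.0]
[30.0, -0.0, 47.0]
[38.0, -0.0, 52.0]
[46.0, -0.0, 57.0]
[53.0, -0.0, 63.0]
[60.0, -0.0, 69.0]
[67.0, -0.0, 75.0]
[73.0, -0.0, 82.0]
[79.0, -0.0, 90.0]
[84.0, -0.0, 97.0]
[89.0, -0.0, 105.0]
[93.0, -0.0, 114.0]
[97.0, -0.0, 122.0]
[100.0, -0.0, 131.0]
[103.0, -0.0, 140.0]
[105.0, -0.0, 149.0]
[107.0, -0.0, 158.0]
[108.0, -0.0, 167.0]
[108.0, -0.0, 176.0]
```

Call:
{"api": "drive_tool", "payload": {
  "increments": [
    {"x": 0,"y": 0,"z": 25,"spin": 0},
    {"x": 16,"y": 0,"z": 40,"spin": 0},
    {"x": 23,"y": 0,"z": 44,"spin": 0},
    {"x": 30,"y": 0,"z": 47,"spin": 0},
    {"x": 38,"y": 0,"z": 52,"spin": 0},
    {"x": 46,"y": 0,"z": 57,"spin": 0},
    {"x": 53,"y": 0,"z": 63,"spin": 0},
    {"x": 60,"y": 0,"z": 69,"spin": 0}
  ]
}}

```text
time_s: 10.5
tcp_pos: [0.5842, 0.0753, 0.1862]
ee_rot: [0.37, 3.115, 0.0]
wrist_force: [1.1, 0.4, 1.5]
finger_gap: 0.0003
finger_force: 1.3
```

There is contact and the cover is moving. I'll continue along the arc.

Call:
{"api": "drive_tool", "payload": {
  "increments": [
    {"x": 7,"y": 0,"z": 6},
    {"x": 13,"y": 0,"z": 13},
    {"x": 19,"y": 0,"z": 21},
    {"x": 24,"y": 0,"z": 28},
    {"x": 29,"y": 0,"z": 36},
    {"x": 33,"y": 0,"z": 45},
    {"x": 37,"y": 0,"z": 53},
    {"x": 40,"y": 0,"z": 62},
    {"x": 43,"y": 0,"z": 71},
    {"x": 45,"y": 0,"z": 80},
    {"x": 47,"y": 0,"z": 89},
    {"x": 48,"y": 0,"z": 96}
  ]
}}

```text
invalid input
```

Call:
{"api": "drive_tool", "payload": {
  "increments": [
    {"x": 0,"y": 0,"z": 3},
    {"x": 0,"y": 0,"z": 6},
    {"x": 0,"y": 0,"z": 8},
    {"x": 0,"y": 0,"z": 8}
  ]
}}

```text
invalid input
```

Call:
{"api": "drive_tool", "payload": {
  "increments": [
    {"x": 7,"y": 0,"z": 6,"spin": 0},
    {"x": 13,"y": 0,"z": 13,"spin": 0},
    {"x": 19,"y": 0,"z": 21,"spin": 0},
    {"x": 24,"y": 0,"z": 28,"spin": 0},
    {"x": 29,"y": 0,"z": 36,"spin": 0},
    {"x": 33,"y": 0,"z": 45,"spin": 0},
    {"x": 37,"y": 0,"z": 53,"spin": 0},
    {"x": 40,"y": 0,"z": 62,"spin": 0},
    {"x": 43,"y": 0,"z": 71,"spin": 0},
    {"x": 45,"y": 0,"z": 80,"spin": 0},
    {"x": 47,"y": 0,"z": 89,"spin": 0},
    {"x": 48,"y": 0,"z": 96,"spin": 0}
  ]
}}

```text
time_s: 11.7
tcp_pos: [0.5361, 0.0865, 0.0868]
ee_rot: [-0.37, -3.12, 0.0]
wrist_force: [0.6, 0.5, 2.9]
finger_gap: 0.0004
finger_force: 1.1
```

Call:
{"api": "drive_tool", "payload": {
  "increments": [
    {"x": 0,"y": 0,"z": 3,"spin": 0},
    {"x": 0,"y": 0,"z": 6,"spin": 0},
    {"x": 0,"y": 0,"z": 8,"spin": 0},
    {"x": 0,"y": 0,"z": 8,"spin": 0}
  ]
}}

```text
time_s: 12.1
tcp_pos: [0.5361, 0.0865, 0.0794]
ee_rot: [-0.37, -3.119, 0.0]
wrist_force: [0.3, 0.4, -0.0]
finger_gap: 0.0001
finger_force: 0.0
```

Call:
{"api": "drive_tool", "payload": {
  "increments": [
    {"x": 0,"y": 0,"z": 1.5,"spin": 0},
    {"x": 0,"y": 0,"z": 3,"spin": 0},
    {"x": 0,"y": 0,"z": 3,"spin": 0}
  ]
}}

```text
time_s: 12.4
tcp_pos: [0.5365, 0.0865, 0.0783]
ee_rot: [0.37, 3.119, -0.0]
wrist_force: [-7.1, -0.6, 13.4]
finger_gap: -0.0003
finger_force: 6.8
```

Call:
{"api": "drive_tool", "payload": {
  "increments": [
    {"x": 0,"y": 0,"z": 1,"spin": 0},
    {"x": 0,"y": 0,"z": 2,"spin": 0},
    {"x": 0,"y": 0,"z": 2,"spin": 0}
  ]
}}

```text
time_s: 12.7
tcp_pos: [0.5366, 0.0865, 0.0782]
ee_rot: [0.37, 3.118, -0.001]
wrist_force: [-14.5, -0.5, 28.3]
finger_gap: -0.0002
finger_force: 14.1
```

Hard stop with the tips at about z = 0.111, which matches a shut cover (plate top 0.110). I'll lift off and check numerically.

Call:
{"api": "drive_tool", "payload": {
  "increments": [
    {"x": 0,"y": 0,"z": -10,"spin": 0},
    {"x": 0,"y": 0,"z": -40,"spin": 0},
    {"x": 0,"y": 0,"z": -80,"spin": 0},
    {"x": 40,"y": 0,"z": -120,"spin": 0},
    {"x": 80,"y": 0,"z": -150,"spin": 0},
    {"x": 110,"y": 0,"z": -180,"spin": 0},
    {"x": 110,"y": 0,"z": -180,"spin": 0},
    {"x": 110,"y": 0,"z": -180,"spin": 0}
  ]
}}

```text
time_s: 13.5
tcp_pos: [0.4299, 0.1124, 0.2559]
ee_rot: [0.369, 3.117, 0.0]
wrist_force: [0.5, 0.2, -1.4]
finger_gap: 0.0001
finger_force: 0.0
```

```bash
python3 - <<'E'
from h import *
import scipy.ndimage as nd
o=manip.observe();print(o["tcp_pos"],o["wrist_force"]);T=R.from_rotvec(o["ee_rot"]).as_matrix()
w=cams.capture("wrist")[...,::-1];s=cams.capture("scene")[...,::-1];t=cams.capture("top")[...,::-1]
cv2.imwrite("pics/s4raw.png",s);cv2.imwrite("pics/w4raw.png",w)
c=cams.calibration("wrist");M=np.linalg.inv(c["mount"])
def pw(P):
    X=np.ascontiguousarray((np.c_[(P-o["tcp_pos"])@T,np.ones(len(P))]@M.T)[:,:3]);return cv2.projectPoints(X,np.zeros(3),np.zeros(3),c["camera_matrix"],c["dist_coeffs"])[0][:,0]
S=lambda im,u:nd.map_coordinates(cv2.cvtColor(im,cv2.COLOR_BGR2GRAY).astype(float),[u[:,1],u[:,0]],order=1).astype(int)
xs=np.arange(-.13,-.07,.003)
print((xs*1000).round().astype(int))
for y in(.09,.05,.0,-.05,-.09): print("wrist",y,S(w,pw(np.array([c2w(x,y,.110) for x in xs]))))
zs=np.arange(.06,.15,.004);print((zs*1000).round().astype(int))
for x in(-.09,-.06,0,.05): print("scene side",x,S(s,proj("scene",np.array([c2w(x,-.125,z) for z in zs]))))
for a,b in(((.0,.0),(0,0)),): pass
# things: before/after difference
t0=cv2.imread("pics/top0.png")
for n,(u,v) in dict(carton=(167,178),bottle=(130,255),jar=(373,258)).items(): print(n,np.abs(t0[v-18:v+18,u-18:u+18].astype(int)-t[v-18:v+18,u-18:u+18]).mean())
E
```

```text
[0.42988137 0.11244679 0.25586093] [ 0.48406063  0.18563538 -1.43840038]
[-130 -127 -124 -121 -118 -115 -112 -109 -106 -103 -100  -97  -94  -91
  -88  -85  -82  -79  -76  -73]
wrist 0.09 [ 89  89  88  89  57  31  43  49  87  94  93 135 143 144 143 142 143 142
 141 141]
wrist 0.05 [142 141 145 193 176  52  48  51  93  96  93 136 140 138 139 139 139 139
 137 137]
wrist 0.0 [143 148 144 117  56  52  52  54  91  23  19  20  20  19  19  20  19  20
  20  20]
wrist -0.05 [145 143 170 191 142  49  48  61  94  94  98 139 139 140 139 139 139 140
 140 140]
wrist -0.09 [145 151 142 139 115  74  48  60  94  95  99 142 143 143 141 140 140 139
 139 140]
[ 60  64  68  72  76  80  84  88  92  96 100 104 108 112 116 120 124 128
 132 136 140 144 148]
scene side -0.09 [165 166 166 165 167 168 166 158 134 108  91  88 104 143 166 165 163 164
 165 160 164 166 164]
scene side -0.06 [109 109 109 110 109 110 110 110 109 110 110 109 113 146 164 164 163 164
 164 164 164 164 165]
scene side 0 [109 109 108 108 108 109 108 108 107 106 106 106 114 145 162 163 162 164
 164 164 163 164 164]
scene side 0.05 [110 110 109 109 109 110 110 108 107 108 108 107 113 150 163 163 163 163
 164 163 163 163 163]
carton 52.13014403292181
bottle 68.56738683127573
jar 64.25051440329219
```

```bash
python3 - <<'E'
from h import *
s0=cv2.imread("pics/scene0.png").astype(int);s=cv2.imread("pics/s4raw.png").astype(int)
for n,(u,v,a,b) in dict(bottle_cap=(243,146,6,8),bottle=(244,165,8,16),jar=(246,292,18,24),bare=(150,300,10,10)).items(): print(n,np.abs(s0-s)[v-b:v+b,u-a:u+a].mean().round(1))
# carton: brown mask centroid in scene now (was hidden) -> world
h=cv2.cvtColor(s.astype(np.uint8),cv2.COLOR_BGR2HSV);m=cv2.inRange(h,(8,90,70),(25,255,255));m[:125]=0
k,l,st,ce=cv2.connectedComponentsWithStats(m)
for i in range(1,k):
    if st[i,4]>60: print(st[i],ce[i].round())
print(proj("scene",[(.657,.279,0),(.657,.279,.08)]).round())
E
```

```text
bottle_cap 5.6
bottle 7.2
jar 19.1
bare 7.0
[  13  125   73   23 1052] [ 46. 134.]
[333 125  33   3  83] [348. 126.]
[290 160  27  17 370] [304. 168.]
[[302. 191.]
 [303. 166.]]
```

```bash
python3 - <<'E'
import cv2
a=cv2.imread("pics/scene0.png");b=cv2.imread("pics/s4raw.png");r=cv2.matchTemplate(b[250:340,205:290],a[268:316,228:264],cv2.TM_CCOEFF_NORMED)
_,v,_,p=cv2.minMaxLoc(r);print(v,p,"unmoved=(23,18)")
from cell import manip
if v>.6 and abs(p[0]-23)<3 and abs(p[1]-18)<3: print(manip.job_done())
E
```

```text
0.5344036221504211 (23, 17) unmoved=(23,18)
```

The jar's position matches to within a pixel; the weaker match score comes from the changed shadow. I'll hand the job in.

```bash
python3 -c "
from cell import manip
print(manip.job_done())"
```

```text
the job is handed in; nothing more can be done
None
```

I pushed both drawers home, then pushed the cover down to its stop and handed the job in. Measured from the camera images, the cover lies flat and the carton, bottle and jar have not visibly moved, but the drawer push peaked at about 95 N at the wrist (limit 120 N), and I have not seen the verdict.

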